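Lock a plaster mould block into the carving stand

ROBOT

A 6-joint arm with a two-finger parallel gripper is mounted at the origin on the work surface. World frame = base frame: x ahead of the robot, y to its left, z up, the work surface at z = 0. Lengths are in m, angles in rad, forces in N, time in s.
With the tool pointing down it reaches from about 0.25 to 0.725 m from the base axis. Payload 4 kg.
Tool frame: the origin (TCP) lies midway between the tips of the shut fingers; the grasp point (between the pads) lies 19 mm behind it (bot.grip_depth is the distance from the TCP to the grasp point, in m); z points along the fingers, y is the line along which they close (so a half turn about z gives the same grasp; the last joint's range is limited). The gripper opens to 85 mm and grips with 20 to 120 N. Pads are 22 mm wide; open, the fingers measure 114 mm over their backs; the gripper's body (76 mm by 85 mm) begins 54 mm behind the grasp point. The pads swing forward as they close: fully open they stand 13 mm farther back than shut.
Start: joints at [1.256, 0.241, 0.005, 1.335, 0, 1.571], TCP at [0.155, 0.475, 0.197] pointing down, gripper open.
Joint ranges: [-2.72, 2.72], [-1.05, 1.87], [-1.09, 1.28], [-1.99, 2.15], [-1.42, 1.44], [-3.14, 3.14]. Speed limits (rad/s): [2.79, 2.79, 3.14, 3.14, 3.14, 3.14].

INTERFACE

Orientations are given as a unit quaternion [x, y, z, w].
In Python, from workcell import bot gives the robot as it stands.
- The arm moves only by the shell command python3 -m creep 'ROWS'. ROWS is JSON, one flat list of numbers, 5 for each row, row after row: the shift along the world's x, y, z in m, then the turn about the world's z in rad, then the finger opening in m, from 0 to 0.0854. In form: [x, y, z, twist, claw, x, y, z, twist, claw, ...]. A call has 1 to 10 rows; each row is the pose to reach, as a shift and turn from the pose commanded when the call began; what a row does not reach only later rows make up. A row lasts 1/12 s, in which the tool goes at most 41.7 mm and 7.16 degrees, less where a joint would pass 70% of its speed; a pose out of reach is approached as far as the arm can. A call with a gripper value outside its range is refused whole. The fingers move at their own pace and stop on an object; the grip force is fixed at half the most. Time passes only in rows, so rows that repeat a pose let the fingers close. It gives the time, the measured TCP pose, the force, the opening and the grip force at its end, in the units of the state.
- bot.get_obs(): the state, without advancing time (a new reading comes with each control period).
- bot.camera(name): name is "scene" or "side" or "wrist"; returns a dict with "pixels" (400x640x3 uint8, red, green, blue), "camera_matrix" (3x3 intrinsics, pixels), "extrinsics" (4x4, takes a point from world to camera coordinates); the wrist camera has in their place "T_tool_cam" (4x4, takes a point from camera to tool coordinates, whose origin is the TCP and whose axes are the flange's). Camera axes: x right, y down, z forward; pixel columns grow to the right and rows downward; lengths in m; the calibration is good to about 2 mm. A picture is of the moment at which its call begins: read the wrist's pose just before it. There is no depth.
- bot.job_done(): hands the job in; it is judged then, once.
Trained networks look in the newest picture that a camera, given by its name, has taken for a name from the list of things; names that differ only in an ending like _2 or _b are one class to them, and where a whole thing is asked for, a point or a joint stands for the part that bears it (a point fixed in the world has none). Each returns a list of dicts, best first, with "score" (0 to 1); they miss things now and then, are a little off and sometimes report something else, mostly with a low value. They report only what shows in the picture. A call takes as long as a camera call. They do not tell look-alikes from the thing itself.
- bot.look_for(camera, thing): "centre" ([column, row] as shares, 0 to 1, of the picture: columns of its width, rows of its height, amid what is visible of it).
- bot.place_of(camera, thing): "centre" ([column, row] as shares, 0 to 1, of the picture: columns of its width, rows of its height: a listed point, or the origin of a listed thing).
The state is a dict: "clock": time; "joint_pos": joint angles; "joint_vel": joint speeds; "tau": joint torques, N m; "eef_pos": TCP position; "tool_rot": TCP orientation; "ft_force": force on the tool from outside, world axes, zero at the start; "ft_torque": the same for the moment, N m; "grip_width": finger opening in m; "grasp_force": force on a finger pad.
Only numpy, scipy, OpenCV 4.12 (cv2) and the standard library are available. Lean on these libraries where they do the work, as an engineer would, in place of code of your own. Each camera call takes 0.05 s, during which the arm holds its last target. There are 200 camera calls.

TASK

Set the plaster mould block into the pocket of the sloped carving stand with its low stepped end up the slope, lowering it in gently (plaster chips, so do not drop or bang it) until it sits fully home on the pocket floor. Then swing the red lever with the blue knob right across the block's step until it is fully shut against its stop pin, so that the block is locked in. Leave the glaze jar, the stack of saucers and the brush where they are.

Things in the scene. Friction and masses are not known exactly. Their poses are not given: they have to be found in the camera images.
- block: White plaster mould block, 110 mm long (x), 56 wide (y), 0.34 kg, starting flat on the table. Origin: centre of its underside, z up. From x = -55 to +27 mm it is 50 mm high (terracotta rings on top); from +27 to +55 mm it is a low step 36 mm high (terracotta patch). Grip it across its width on the high part, near x = -10 mm.
- block_step (a point): Point on the block's step: top of the step, at (41, 0, 36) mm in the block's frame, near the end that must go up the slope.
- cradle: Aluminium plate of the fixed carving stand, 165 x 150 x 32 mm, sloping up at 30 degrees. Origin: centre of the pocket's floor, 70 mm above the table; x up the slope, y across it (left when looking up the slope), z square out of the plate. Plate top at z = 22 mm, spanning x -75 to +90, y -75 to +75 mm. A seated block has its origin and axes at the cradle's.
- pocket_mouth (a point): Centre of the pocket's mouth, at (0, 0, 22) mm in the cradle's frame. The pocket is 114 mm along x, 60 mm along y (2 mm clearance per side round the block), 22 mm deep, with a 4 mm chamfer round its mouth.
- lever (a joint): Red locking lever; its axis is the cradle's z. 0 = fully shut: it lies across the pocket's upper end, over the block's step, knob at cradle (41, -46) mm. Positive = open, anticlockwise seen from above the plate; at 1.57 it points up the slope, clear of the pocket. Limit 1.75. Starts open. The stiff hinge stays where it is left (about 2 N at the knob).
- lever_hinge (a point): Point on the lever's hinge axis, at (41, 46, 39) mm in the cradle's frame, at the underside of the bar. The bar is 16 mm wide and 9 mm thick (cradle z 39 to 48 mm), 3 mm above a seated block's step; it cannot pass over a block that is not home.
- lever_knob (a point): Middle part of the blue cylindrical knob that stands square on the lever's free end, 92 mm from the hinge axis. The knob is 16 mm in diameter and 40 mm long, from z = 48 to 88 mm in the cradle frame; this point is at z = 68 mm.
- stop_pin (a point): Top of the fixed black stop pin, 10 mm in diameter, at (27, -46, 44) mm in the cradle's frame; the shut lever lies just beside it, on its up-slope side.
- jar: Bystander: closed glaze jar with a white lid, 56 mm in diameter, 72 mm high, origin under its centre. Leave it alone.
- saucers: Bystander: stack of four white and terracotta saucers, 116 mm in diameter, 40 mm high, origin under its centre. Leave it alone.
- brush: Bystander: paint brush lying on the table, 170 mm long along its x axis. Leave it alone.
Mind the look-alikes: they are no part of the job. There is more than one size of the block; the job needs the middle-sized.

How it is judged:
By the outcome, as a careful person would: the job done as asked, in the order asked, and still so for the second after the job is handed in, with the robot touching nothing.
It also fails if it takes over 69 s, if anything falls off the work surface, if the arm or the gripper's body presses on something with over 40 N, if the wrist force passes 120 N, or if a joint passes its speed limit or range.

## Working session

There is one attempt and no reset: what is moved stays moved. The work goes in short steps, Python scripts to look and compute and a shell command to move; the robot and the scene stay as the last step left them, time stands still between calls to the robot, and variables do not carry over. Pictures are saved under pics/ and viewed, at most 10 in all, crops included, and the job is handed in when it is done.

```bash
ls; mkdir -p pics; cat > h.py <<'E'
from workcell import bot
import numpy as np, cv2
from scipy.spatial.transform import Rotation as R
def snap(n,f=None):
    o=bot.get_obs(); c=bot.camera(n)
    if f: cv2.imwrite('pics/'+f,c['pixels'][:,:,::-1])
    K=np.array(c['camera_matrix'])
    if n=='wrist':
        T=np.eye(4);T[:3,:3]=R.from_quat(o['tool_rot']).as_matrix();T[:3,3]=o['eef_pos']
        E=np.linalg.inv(T@np.array(c['T_tool_cam']))
    else: E=np.array(c['extrinsics'])
    return c['pixels'],K,E
def ray(K,E,u,v):
    Rc=E[:3,:3];o=-Rc.T@E[:3,3];d=Rc.T@np.linalg.solve(K,[u,v,1]);return o,d
def onz(K,E,u,v,z):
    o,d=ray(K,E,u,v);return o+d*(z-o[2])/d[2]
def proj(K,E,P):
    q=(np.atleast_2d(P)@E[:3,:3].T+E[:3,3])@K.T;return q[:,:2]/q[:,2:]
E
python3 - <<'E'
from h import *
for n in ['scene','side']:
    px,K,E=snap(n,n+'0.png')
    np.set_printoptions(precision=4,suppress=True)
    print(n,K.tolist(),E.round(3).tolist())
    for t in ['block','block_step','cradle','pocket_mouth','lever_hinge','lever_knob','stop_pin','jar','saucers','brush']:
        print(t,[(round(d['centre'][0]*640,1),round(d['centre'][1]*400,1),round(d['score'],2)) for d in bot.place_of(n,t)[:4]])
o=bot.get_obs();print({k:np.round(o[k],3) for k in o})
E
```

```text
pics
scene [[515.5974863115238, 0.0, 319.6177644004589], [0.0, 515.5974863115238, 202.65320826595905], [0.0, 0.0, 1.0]] [[0.109, 0.994, -0.024, -0.054], [0.532, -0.078, -0.843, -0.166], [-0.84, 0.08, -0.537, 1.777], [0.0, 0.0, 0.0, 1.0]]
block [(243.1, 237.9, 0.89), (243.3, 201.9, 0.84), (229.4, 271.1, 0.79), (418.2, 214.8, 0.52)]
block_step [(224.8, 189.5, 0.94), (218.4, 270.4, 0.65), (259.3, 221.7, 0.55)]
cradle [(417.1, 216.2, 0.81)]
pocket_mouth [(413.7, 209.3, 0.78)]
lever_hinge [(417.6, 186.9, 0.69)]
lever_knob [(447.2, 159.3, 0.92)]
stop_pin [(431.8, 201.7, 0.6)]
jar [(321.3, 240.0, 0.78)]
saucers [(301.8, 307.5, 0.82), (447.8, 159.6, 0.59)]
brush [(383.3, 299.2, 0.84)]
side [[475.853621914722, 0.0, 327.17148236541476], [0.0, 475.853621914722, 196.6122476319405], [0.0, 0.0, 1.0]] [[-0.997, -0.078, -0.005, 0.505], [-0.055, 0.748, -0.662, 0.095], [0.055, -0.66, -0.75, 0.997], [0.0, 0.0, 0.0, 1.0]]
block [(425.4, 171.1, 0.66)]
block_step [(290.2, 139.5, 0.94), (355.9, 165.7, 0.88), (431.4, 138.6, 0.61), (223.6, 197.3, 0.59)]
cradle [(312.7, 325.1, 0.88)]
pocket_mouth [(308.0, 313.7, 0.82)]
lever_hinge [(224.4, 194.4, 0.73), (338.1, 317.3, 0.72)]
lever_knob [(333.8, 334.2, 0.74), (310.2, 323.3, 0.19)]
stop_pin [(279.9, 315.1, 0.9)]
jar [(331.4, 231.3, 0.63), (308.4, 313.5, 0.36), (277.0, 314.1, 0.33)]
saucers [(222.9, 195.9, 0.85), (358.9, 166.2, 0.28)]
brush [(206.1, 270.4, 0.78)]
{'clock': np.float64(1.1), 'joint_pos': array([1.256, 0.241, 0.005, 1.335, 0.   , 1.571]), 'joint_vel': array([ 0.   ,  0.   ,  0.001,  0.   , -0.001, -0.   ]), 'tau': array([  0.   , -37.222,  25.27 ,   0.001,   0.   ,  -0.   ]), 'eef_pos': array([0.155, 0.475, 0.197]), 'tool_rot': array([ 0.157,  0.988, -0.   , -0.   ]), 'ft_force': array([ 0.91 , -0.716, -0.732]), 'ft_torque': array([-0.03 , -0.03 , -0.037]), 'grasp_force': np.float64(0.0), 'grip_width': np.float64(0.085)}
```

View pics/scene0.png

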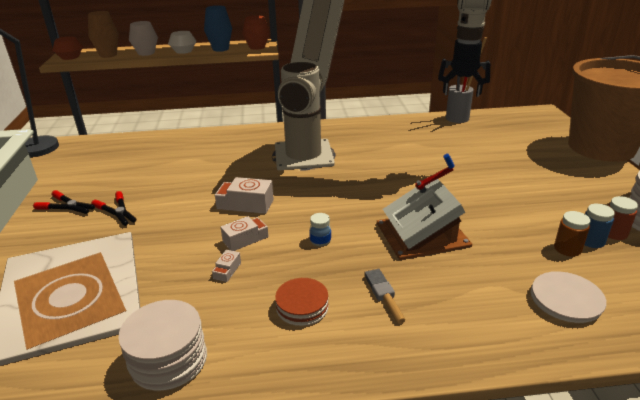

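View pics/side0.png

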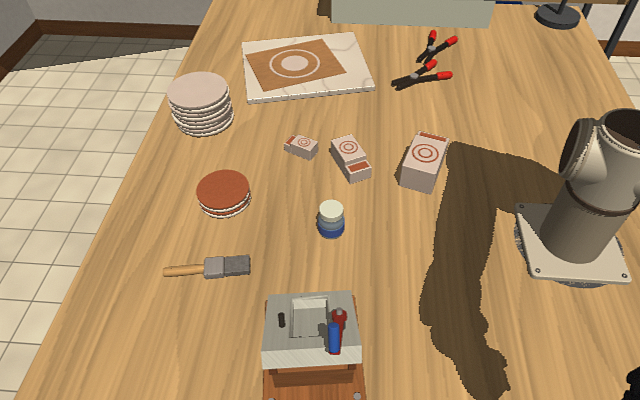

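Scene shows three blocks: large (scene 245,195 / side 425,160), middle (245,233 / 350,157), small (227,265 / 301,147). The middle one fits the description. The stand is at scene (425,215), its slope rising towards +y; the lever is open, its knob at (448,160).

```bash
cat >> h.py <<'E'
from scipy.optimize import least_squares
def cr(p):  # cradle pose x,y,yaw -> T (x axis up slope 30deg)
    T=np.eye(4);T[:3,:3]=R.from_euler('ZY',[p[2],-np.pi/6]).as_matrix();T[:3,3]=[p[0],p[1],.07];return T
def bl(p):
    T=np.eye(4);T[:3,:3]=R.from_euler('Z',p[2]).as_matrix();T[:3,3]=[p[0],p[1],0];return T
def tf(T,P): return np.atleast_2d(P)@T[:3,:3].T+T[:3,3]
CP={'cradle':[0,0,0],'pocket_mouth':[0,0,.022],'lever_hinge':[.041,.046,.039],'stop_pin':[.027,-.046,.044]}
BP={'block':[0,0,0],'block_step':[.041,0,.036]}
def box(T,a,b):
    return tf(T,[[x,y,z] for x in(a[0],b[0]) for y in(a[1],b[1]) for z in(a[2],b[2])])
E
python3 - <<'E'
from h import *
obs={'scene':{},'side':{}}
cams={}
def near(n,t,uv,r=25):
    best=None
    for d in bot.place_of(n,t):
        c=np.array(d['centre'])*[640,400]
        e=np.hypot(*(c-uv))
        if e<r and (best is None or e<best[0]): best=(e,c)
    return None if best is None else best[1]
res=[];rb=[]
for n,cc,cb in[('scene',(425,210),(243,233)),('side',(312,325),(352,158))]:
    px,K,E=snap(n);cams[n]=(px,K,E)
    for t in CP:
        c=near(n,t,cc,50)
        if c is not None: res.append((K,E,CP[t],c))
        print(n,t,c)
    for t in BP:
        c=near(n,t,cb,20)
        if c is not None: rb.append((K,E,BP[t],c))
        print(n,t,c)
def fit(T,L,x0):
    f=lambda p:np.concatenate([(proj(K,E,tf(T(p),P))[0]-c) for K,E,P,c in L])
    s=least_squares(f,x0,loss='soft_l1',f_scale=2);return s.x,f(s.x).round(1)
for y0 in [1.0,1.57]: print(fit(cr,res,[.45,.2,y0]))
print([fit(bl,rb,[.45,-.15,a]) for a in(0,1.6,3.1,-1.6)])
for n in cams:
    print(n,[onz(*cams[n][1:],*uv,.05).round(3) for uv in ([(243,228)] if n=='scene' else [(349,147)])])
a=cv2.resize(cams['scene'][0][140:270,200:480],(800,371),interpolation=cv2.INTER_CUBIC)[:,:,::-1]
cv2.imwrite('pics/cropA.png',a)
b=cv2.resize(cams['side'][0][120:400,240:400],None,fx=2.1,fy=2.1,interpolation=cv2.INTER_CUBIC)[:,:,::-1]
cv2.imwrite('pics/cropB.png',b)
E
```

```text
scene cradle [417.024 216.   ]
scene pocket_mouth [430.592 202.08 ]
scene lever_hinge [432. 204.]
scene stop_pin [430.528 205.28 ]
scene block None
scene block_step [258.112 221.   ]
side cradle [314.112 324.52 ]
side pocket_mouth [313.728 323.48 ]
side lever_hinge [339.2  317.32]
side stop_pin [280.576 316.6  ]
side block [353.472 167.12 ]
side block_step [360.512 168.32 ]
(array([0.51094088, 0.26640264, 1.69228878]), array([  5. ,  -3.1, -11.9,   5.2,  -9.4, -18.8,   1.2,   0. ,  -2.3,
         3.5,  -2.4,  -6.8,   1.1,   3.2,   1.4,  -1.3]))
(array([0.51094088, 0.26640262, 1.69228969]), array([  5. ,  -3.1, -11.9,   5.2,  -9.4, -18.8,   1.2,   0. ,  -2.3,
         3.5,  -2.4,  -6.8,   1.1,   3.2,   1.4,  -1.3]))
[(array([ 0.45781968, -0.19086804,  2.02061771]), array([ 1.5,  0.5, -0.1, -0.5,  0.5, -1.1])), (array([ 0.45781969, -0.19086803,  2.02061836]), array([ 1.5,  0.5, -0.1, -0.5,  0.5, -1.1])), (array([ 0.45781969, -0.19086803,  2.02061814]), array([ 1.5,  0.5, -0.1, -0.5,  0.5, -1.1])), (array([ 0.45683554, -0.12226863, -2.03175561]), array([-0.4,  0.3, -0.9, 20.4,  1.1, -2.6]))]
scene [array([ 0.484, -0.196,  0.05 ])]
side [array([ 0.47 , -0.205,  0.05 ])]
```

```bash
python3 -m creep '[0,0,0.04,0,0.085, 0.02,-0.01,0.08,0,0.085, 0.055,-0.02,0.11,0,0.085, 0.09,-0.04,0.14,0,0.085, 0.125,-0.06,0.155,0,0.085, 0.16,-0.08,0.17,0,0.085, 0.195,-0.1,0.18,0,0.085, 0.23,-0.12,0.19,0,0.085, 0.265,-0.14,0.19,0,0.085, 0.3,-0.16,0.19,0,0.085]'; python3 - <<'E'
from h import *
px,K,E=snap('wrist','w1.png')
for t in ['cradle','pocket_mouth','lever_hinge','lever_knob','stop_pin']:
    print(t,[(np.round(np.array(d['centre'])*[640,400],1),round(d['score'],2)) for d in bot.place_of('wrist',t)[:3]])
c=np.linalg.inv(E);print(c.round(3))
o=bot.get_obs();print(R.from_quat(o['tool_rot']).as_matrix().round(3),o['eef_pos'],o['joint_pos'].round(2))
E
```

```text
clock: 2.63
eef_pos: [0.4424, 0.3225, 0.3883]
tool_rot: [0.157, 0.988, 0.001, 0.001]
ft_force: [1.0, 1.4, -0.4]
grip_width: 0.0853
grasp_force: 0.0
cradle [(array([296.8, 207. ]), 0.56)]
pocket_mouth [(array([269.7, 313.2]), 0.61), (array([289.7, 215.4]), 0.57)]
lever_hinge [(array([287.8, 188.6]), 0.86), (array([273.5, 313.8]), 0.6)]
lever_knob [(array([333. , 190.8]), 0.56), (array([299.4, 209. ]), 0.29)]
stop_pin [(array([306.8, 243.6]), 0.89), (array([ 68.6, 245.3]), 0.41)]
[[ 0.31   0.914  0.263  0.377]
 [ 0.951 -0.299 -0.082  0.343]
 [ 0.003  0.275 -0.961  0.566]
 [ 0.     0.     0.     1.   ]]
[[-0.951  0.309 -0.001]
 [ 0.309  0.951  0.   ]
 [ 0.001 -0.    -1.   ]] [0.4400376  0.32384993 0.38670588] [0.63 0.36 0.66 1.87 0.   0.95]
```

View pics/w1.png

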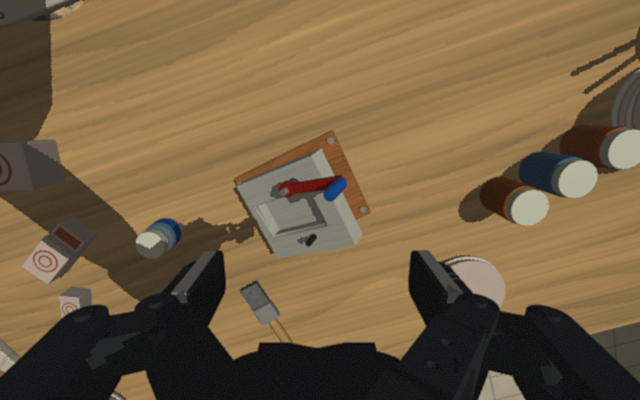

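View pics/cropB.png

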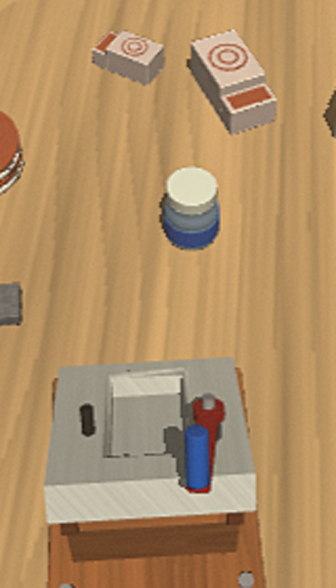

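The side crop confirms the middle block at side (350,157), step and patch towards the stand (crop 249,100). The wrist view shows the plate corners at (237,181), (277,257), (361,243), (322,150), and the lever open with its knob at (336,188).

```bash
python3 - <<'E'
from h import *
L=[]
C=[[-.075,.075,.022],[-.075,-.075,.022],[.09,-.075,.022],[.09,.075,.022],[.041,.046,.048]]
for n,uv in [('wrist',[(237,181),(277,257),(361,243),(322,150),(285,190)]),('side',[(352.9,290.5),(269.5,295.2),(262.4,352.4),(360,345.7),(338.6,310.5)])]:
    px,K,E=snap(n); L+=[(K,E,P,np.array(c)) for P,c in zip(C,uv)]
def fit(T,L,x0):
    f=lambda p:np.concatenate([(proj(K,E,tf(T(p),P))[0]-c) for K,E,P,c in L])
    s=least_squares(f,x0,loss='soft_l1',f_scale=1.5);return s.x.round(4),f(s.x).reshape(-1,2).round(1).tolist()
for l in (L,L[:5],L[5:]): print(fit(cr,l,[.5,.25,1.6]))
E
```

```text
(array([0.5095, 0.2655, 1.7019]), [[-0.2, 3.7], [0.8, 0.8], [-5.2, 2.1], [-9.7, 4.5], [1.2, -0.5], [0.0, 0.7], [0.6, 0.1], [-0.1, 0.2], [3.4, 1.5], [2.6, 4.3]])
(array([0.5063, 0.2689, 1.6866]), [[1.2, 0.5], [1.1, -1.6], [-4.0, 0.4], [-6.9, 1.9], [3.3, -3.4]])
(array([0.5117, 0.2638, 1.7063]), [[-1.3, -0.4], [-0.6, -0.7], [-1.1, -0.8], [2.2, 0.1], [1.4, 3.1]])
```

```bash
python3 -m creep '[0,-0.04,0,0.1,0.085, 0,-0.08,0,0.2,0.085, 0,-0.12,0,0.3,0.085, 0,-0.16,0,0.4,0.085, 0,-0.2,0,0.45,0.085, 0,-0.24,0,0.45,0.085, 0,-0.28,-0.02,0.45,0.085, 0,-0.32,-0.04,0.45,0.085,0,-0.36,-0.06,0.45,0.085, 0,-0.4,-0.08,0.45,0.085]'; python3 -m creep '[0,0,0,0,0.085, 0,-0.01,0,0,0.085]'
python3 - <<'E'
from h import *
px,K,E=snap('wrist','w2.png')
print(bot.place_of('wrist','block')[:3],bot.place_of('wrist','block_step')[:3]);print(bot.get_obs()['joint_pos'].round(2))
E
```

```text
clock: 3.87
eef_pos: [0.44, -0.0659, 0.3121]
tool_rot: [-0.069, 0.998, -0.0, 0.001]
ft_force: [0.6, 0.3, -1.3]
grip_width: 0.0851
grasp_force: 0.0
clock: 4.03
eef_pos: [0.4394, -0.0753, 0.3116]
tool_rot: [-0.067, 0.998, 0.001, -0.001]
ft_force: [-0.0, 0.8, 0.5]
grip_width: 0.085
grasp_force: 0.0
[{'centre': [0.3241, 0.5817], 'score': 0.92}, {'centre': [0.3719, 0.411], 'score': 0.9}, {'centre': [0.3867, 0.107], 'score': 0.75}] [{'centre': [0.4052, 0.404], 'score': 0.83}, {'centre': [0.3048, 0.6262], 'score': 0.71}, {'centre': [0.3059, 0.0333], 'score': 0.6}]
[-0.17  0.11  0.15  1.6   0.   -0.3 ]
```

View pics/w2.png

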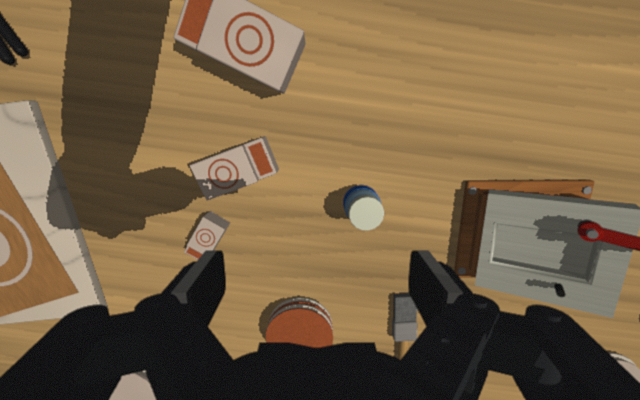

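w2: the middle block's rings are at (223,174) and its patch at (260,159); stand plate corners at (482,190), (475,291), (615,315), hinge at (590,230).

```bash
python3 - <<'E'
from h import *
def fit(T,L,x0):
    f=lambda p:np.concatenate([(proj(K,E,tf(T(p),P))[0]-c) for K,E,P,c in L])
    s=least_squares(f,x0,loss='soft_l1',f_scale=1.5);return s.x,f(s.x).reshape(-1,2).round(1).tolist()
pw,Kw,Ew=snap('wrist');ps,Ks,Es=snap('side')
A=lambda K,E,Ps,uv:[(K,E,P,np.array(c)) for P,c in zip(Ps,uv)]
C=[[-.075,.075,.022],[-.075,-.075,.022],[.09,-.075,.022],[.09,.075,.022],[.041,.046,.048]]
c1=A(Kw,Ew,[C[0],C[1],C[2],C[4]],[(482,190),(475,291),(615,315),(590,230)]);c2=A(Ks,Es,C,[(352.9,290.5),(269.5,295.2),(262.4,352.4),(360,345.7),(338.6,310.5)])
for l in(c1,c2,c1+c2): pc,r=fit(cr,l,[.5,.25,1.6]);print(pc.round(4),r)
B=[[-.014,0,.05],[.041,0,.036]]
b1=A(Kw,Ew,B,[(223,174),(260,159)]);b2=A(Ks,Es,B,[(349,147),(358.6,167.6)])
for l in(b1,b2,b1+b2): pb,r=fit(bl,l,[.46,-.2,1.6]);print(pb.round(4),r)
# overlays
def draw(px,K,E,cx,sz,f):
    im=px[:,:,::-1].copy();s=4;im=cv2.resize(im,None,fx=s,fy=s,interpolation=cv2.INTER_CUBIC)
    def pl(T,P,col):
        q=((proj(K,E,tf(T,P))+.5)*s).round().astype(int);cv2.polylines(im,[q],True,col,1,cv2.LINE_AA)
    Tc=cr(pc);Tb=bl(pb)
    sq=lambda x0,x1,y,z:[[x0,-y,z],[x1,-y,z],[x1,y,z],[x0,y,z]]
    pl(Tc,sq(-.075,.09,.075,.022),(0,255,0));pl(Tc,sq(-.057,.057,.03,.022),(0,255,0));pl(Tc,sq(-.057,.057,.03,0),(255,255,0))
    pl(Tb,sq(-.055,.027,.028,.05),(0,255,0));pl(Tb,sq(.027,.055,.028,.036),(0,255,0));pl(Tb,sq(-.055,.055,.028,0),(255,0,0))
    x,y=cx;return im[int(y*s):int(y*s)+sz[1],int(x*s):int(x*s)+sz[0]]
o=np.zeros((600,800,3),np.uint8)
for i,(a,b) in enumerate([((pw,Kw,Ew),(180,125)),((ps,Ks,Es),(325,120))]): 
    o[:300,400*i:400*i+400]=draw(*a,b,(400,300),'')
o[300:,:400]=cv2.resize(draw(pw,Kw,Ew,(460,170),(720,600),''),(400,300));
o[300:,400:]=draw(ps,Ks,Es,(258,285),(400,300),'')
cv2.imwrite('pics/ov.png',o)
E
```

```text
[0.5143 0.2637 1.7553] [[3.4, 4.3], [0.8, -5.8], [-0.8, -1.1], [-1.6, 0.4]]
[0.5117 0.2638 1.7063] [[-1.3, -0.4], [-0.6, -0.7], [-1.1, -0.8], [2.2, 0.1], [1.4, 3.1]]
[0.5127 0.2638 1.7241] [[5.5, 1.7], [-0.1, -7.9], [-2.4, -0.7], [0.1, -0.5], [-2.7, -1.0], [-2.0, 0.0], [-1.1, 0.0], [2.2, -0.8], [0.8, 2.6]]
[ 0.47   -0.1939  2.068 ] [[0.1, -0.0], [-0.1, 0.0]]
[ 0.4638 -0.1908  2.027 ] [[0.1, 0.5], [-0.1, -0.5]]
[ 0.4686 -0.1935  2.0603] [[0.4, -1.0], [0.3, -0.7], [-2.0, -0.3], [-1.6, -1.6]]
```

View pics/ov.png

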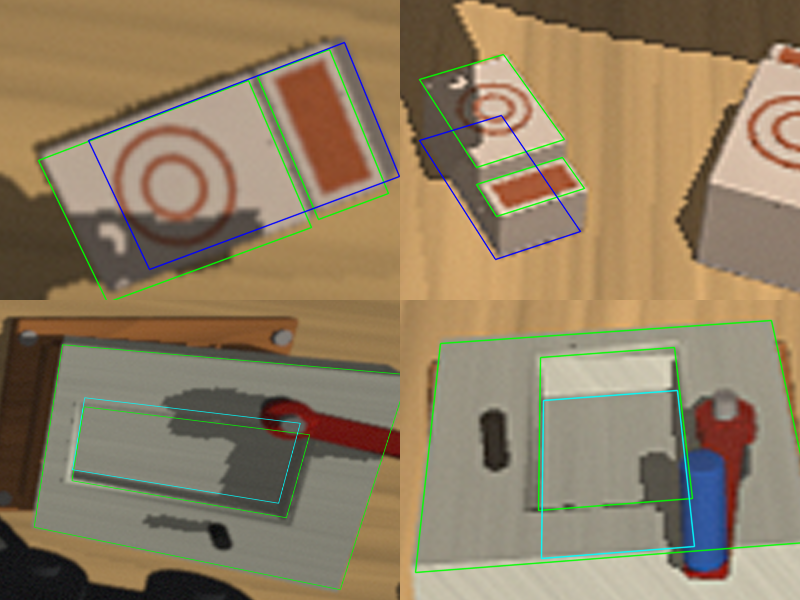

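Overlay fits both: block at about (0.4685,-0.1935), yaw 2.06, and stand at (0.513,0.264), yaw 1.724. The tool can't tilt, so I'll grip the block, tip it to 30° in the pads by pressing its step end on the plate, then lower it into the pocket.

```bash
python3 -m creep '[0,-0.02,-0.01,-0.12,0.085, 0.01,-0.04,-0.03,-0.24,0.085, 0.015,-0.06,-0.05,-0.36,0.085, 0.02,-0.08,-0.07,-0.48,0.085, 0.025,-0.1,-0.1,-0.6,0.085, 0.03,-0.115,-0.12,-0.72,0.085, 0.033,-0.126,-0.15,-0.84,0.085, 0.033,-0.126,-0.17,-0.96,0.085, 0.033,-0.126,-0.18,-1.08,0.085, 0.033,-0.126,-0.19,-1.21,0.085]'; python3 -m creep '[0,0,0,0,0.085,0,0,0,0,0.085]'
python3 - <<'E'
from h import *
o=bot.get_obs();y=R.from_quat(o['tool_rot']).as_matrix()[:,1];print(o['eef_pos'].round(4),np.arctan2(y[1],y[0]))
px,K,E=snap('wrist')
for p in [(.4685,-.1935,2.06)]:
  im=px[:,:,::-1].copy()
  sq=lambda x0,x1,y,z:[[x0,-y,z],[x1,-y,z],[x1,y,z],[x0,y,z]]
  for s,c in((sq(-.055,.027,.028,.05),(0,255,0)),(sq(.027,.055,.028,.036),(255,0,0))):
    cv2.polylines(im,[proj(K,E,tf(bl(p),s)).round().astype(int)],True,c,1)
cv2.imwrite('pics/w3.png',im)
E
```

```text
clock: 5.12
eef_pos: [0.4739, -0.2002, 0.1211]
tool_rot: [0.511, 0.859, -0.0, -0.001]
ft_force: [0.8, 0.8, 0.7]
grip_width: 0.0851
grasp_force: 0.0
clock: 5.28
eef_pos: [0.4741, -0.2004, 0.1223]
tool_rot: [0.507, 0.862, 0.0, -0.0]
ft_force: [-0.3, 0.3, -0.2]
grip_width: 0.0848
grasp_force: 0.0
[ 0.4741 -0.2004  0.1223] 0.5062938235009877
```

View pics/w3.png

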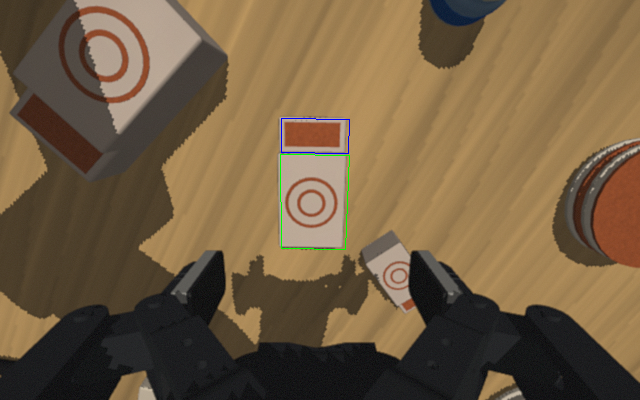

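w3: the model outline lies on the middle block (rings 311,202; patch 313,135). Descend and grip.

```bash
python3 -m creep '[-0.001,-0.0015,-0.03,-0.017,0.085, -0.001,-0.0015,-0.06,-0.017,0.085, -0.001,-0.0015,-0.08,-0.017,0.085, -0.001,-0.0015,-0.094,-0.017,0.085, -0.001,-0.0015,-0.094,-0.017,0.085, -0.001,-0.0015,-0.094,-0.017,0.04, -0.001,-0.0015,-0.094,-0.017,0.04, -0.001,-0.0015,-0.094,-0.017,0.04, -0.001,-0.0015,-0.094,-0.017,0.04]';python3 -m creep '[0,0,0,0,0.04,0,0,0,0,0.04,0,0,0.004,0,0.04,0,0,0.015,0,0.04,0,0,0.035,0,0.04,0,0,0.075,0,0.04,0,0,0.115,0,0.04,0,0,0.155,0,0.04,0,0,0.195,0,0.04,0,0,0.2,0,0.04]'
```

```text
clock: 6.08
eef_pos: [0.474, -0.2035, 0.0298]
tool_rot: [0.517, 0.856, 0.0, 0.002]
ft_force: [0.2, -1.0, -0.4]
grip_width: 0.0404
grasp_force: 0.0
clock: 6.92
eef_pos: [0.4762, -0.2046, 0.2368]
tool_rot: [0.517, 0.856, 0.001, 0.007]
ft_force: [1.4, -0.6, 0.5]
grip_width: 0.0398
grasp_force: 0.0
```

```bash
python3 - <<'E'
from h import *
print(bot.grip_depth)
px,K,E=snap('wrist')
p2,K2,E2=snap('scene')
o=np.vstack([px[:300,120:520],p2[120:300,120:520]])
cv2.imwrite('pics/w4.png',o[:,:,::-1])
o=bot.get_obs();print(o['grip_width'],o['grasp_force'],o['ft_force'])
E
```

```text
0.0187
0.03986316788711135 0.0 [ 0.31426553  0.05138442 -0.47415627]
```

View pics/w4.png

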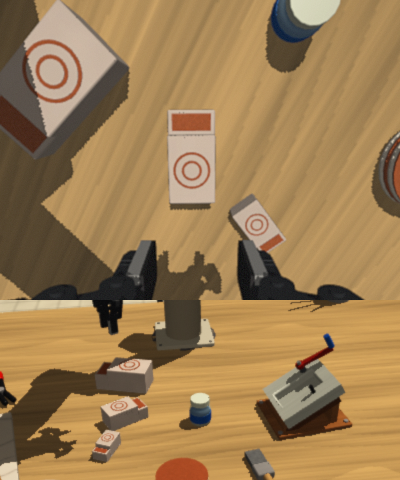

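```bash
python3 - <<'E'
from h import *
o=bot.get_obs();print(o['eef_pos'].round(4),o['tool_rot'].round(3),o['joint_pos'].round(3))
for n in('scene','side'):
    px,K,E=snap(n)
    t=np.array(o['eef_pos']);y=R.from_quat(o['tool_rot']).as_matrix()[:,1]
    print(n,'tcp',proj(K,E,t).round(1),'tips exp',proj(K,E,[t+.02*y,t-.02*y,t+.02*y+[0,0,.02],t-.02*y+[0,0,.02]]).round(1).tolist())
    u,v=proj(K,E,t)[0].astype(int)
    g=px[max(v-30,0):v+14,u-28:u+28].max(2)
    for r in range(0,g.shape[0],2): print(max(v-30,0)+r,''.join('#' if a<45 else ('+' if a<80 else '.') for a in g[r]))
px,K,E=snap('wrist')
for t in('block','block_step'): print(t,[(np.round(np.array(d['centre'])*[640,400],1),round(d['score'],2)) for d in bot.place_of('wrist',t)[:3]],proj(K,E,tf(bl((.4685,-.1935,2.06)),BP[t])).round(1))
E
```

```text
[ 0.4743 -0.2038  0.2314] [0.517 0.856 0.    0.003] [-0.406  0.256  0.113  1.422  0.     0.681]
scene tcp [[232.  164.2]] tips exp [[235.7, 167.4], [228.4, 161.1], [234.7, 159.9], [227.4, 153.7]]
134 .................######################.................
136 .................######################.................
138 .................+####################+.................
140 .................+################+.....................
142 ..................#######++#######......................
144 ..................########+#######+.....................
146 ..................+#######++######+.....................
148 ....................++....++#######.....................
150 ..........................++#######.....................
152 ...........................+#######.....................
154 ............................++#++..................+++++
156 ...............................................+++++++++
158 ............................................++++++++++++
160 .........................................+++++++++++++++
162 .......................................+++++++
[... 1388 characters left out ...]
............................................
82 ........................................................
84 ........................................................
86 ........................................................
88 .......................................................+
90 ......................................................++
92 .......................................+.+..............
94 ................................................+.......
block [(array([378. , 225.8]), 0.65), (array([187.9,  94.6]), 0.62), (array([313.7, 158.6]), 0.58)] [[317.1 159.3]]
block_step [(array([140.3, 131.5]), 0.87), (array([393.9, 247.5]), 0.75), (array([313.8, 127.4]), 0.7)] [[317.  128.4]]
```

```bash
python3 - <<'E'
from h import *
px,K,E=snap('wrist');c=bot.camera('wrist');print(K.round(1).tolist(),np.array(c['T_tool_cam']).round(4).tolist())
o=bot.get_obs();t=np.array(o['eef_pos']);y=R.from_quat(o['tool_rot']).as_matrix()[:,1]
print([proj(K,E,[t+.02*y+[0,0,h],t-.02*y+[0,0,h]]).round(0).tolist() for h in(0,.004,.02,.035)])
ims=[cv2.resize(px[180:330,220:420],(400,300),interpolation=cv2.INTER_CUBIC)]
for n,(u,v) in(('scene',(232,140)),('side',(350,60))):
    p,K,E=snap(n);ims.append(cv2.resize(p[v-38:v+37,u-50:u+50],(400,300),interpolation=cv2.INTER_CUBIC))
a=np.zeros((600,800,3),np.uint8);a[:300,:400]=ims[0];a[:300,400:]=ims[1];a[300:,:400]=ims[2]
cv2.imwrite('pics/g.png',a[:,:,::-1])
E
```

```text
[[310.9, 0.0, 316.6], [0.0, 310.9, 200.7], [0.0, 0.0, 1.0]] [[-0.0003, -0.9621, -0.2729, 0.0684], [1.0, -0.0005, 0.0009, 0.0003], [-0.001, -0.2729, 0.9621, -0.1774], [0.0, 0.0, 0.0, 1.0]]
[[[349.0, 230.0], [283.0, 230.0]], [[350.0, 232.0], [283.0, 232.0]], [[353.0, 243.0], [279.0, 243.0]], [[356.0, 255.0], [276.0, 255.0]]]
```

View pics/g.png

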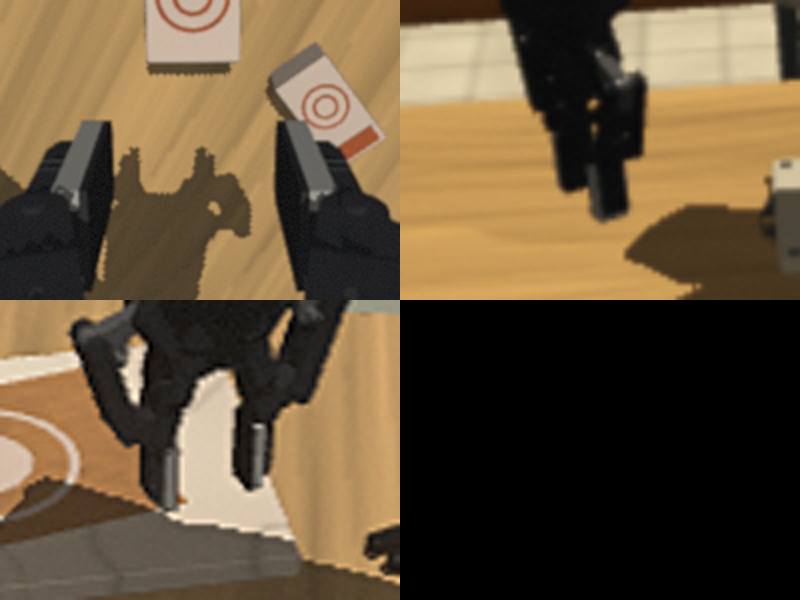

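The miss is explained: all three cameras put the finger tips roughly 30–38 mm behind the reported TCP, so the fingers shut above the block (it has not moved). I'll go correspondingly lower, checking force.

```bash
python3 -m creep '[-0.001,0.001,-0.03,0,0.085, -0.001,0.001,-0.07,0,0.085, -0.001,0.001,-0.11,0,0.085, -0.001,0.001,-0.15,0,0.085, -0.001,0.001,-0.18,0,0.085, -0.001,0.001,-0.2,0,0.085, -0.001,0.001,-0.21,0,0.085, -0.001,0.001,-0.22,0,0.085, -0.001,0.001,-0.22,0,0.085, -0.001,0.001,-0.22,0,0.085]'; python3 - <<'E'
from h import *
px,K,E=snap('side');o=bot.get_obs();t=np.array(o['eef_pos']);y=R.from_quat(o['tool_rot']).as_matrix()[:,1]
cv2.imwrite('pics/s5.png',px[:,:,::-1])
print(o['eef_pos'].round(4),o['ft_force'].round(1),np.arctan2(y[1],y[0]),bot.look_for('side','block')[:3])
px,K,E=snap('wrist','w5.png')
g=px.max(2)
for r in(200,215,225,235,245,255,265): print(r,''.join('#' if a<45 else('+' if a<110 else '.') for a in g[r,150:490:3]))
E
```

```text
clock: 8.3
eef_pos: [0.4723, -0.2023, 0.0088]
tool_rot: [0.517, 0.856, 0.0, 0.0]
ft_force: [0.3, 0.4, -0.2]
grip_width: 0.085
grasp_force: 0.0
[ 0.4729 -0.2026  0.0095] [-0.2 -0.3 -0.3] 0.48388670408211604 [{'centre': [0.5514, 0.4005], 'score': 0.93}, {'centre': [0.4669, 0.3663], 'score': 0.76}, {'centre': [0.6655, 0.411], 'score': 0.56}]
200 ..................................................................................................................
215 ..................................................................................................................
225 ..................................................................................................................
235 ..................................................................................................................
245 ..................................................................................................................
255 ..................++++###....+++...........................................+++.........###++++....................
265 ............+##++++######++++++++.........................................++++++++.....######+++++#+..............
```

```bash
python3 -m creep '[0,0,-0.004,0,0.085, 0,0,-0.009,0,0.085,0,0,-0.009,0,0.085, 0,0,-0.009,0,0.04, 0,0,-0.009,0,0.04, 0,0,-0.009,0,0.04, 0,0,-0.009,0,0.04,0,0,-0.009,0,0.04,0,0,-0.009,0,0.04]'
```

```text
clock: 9.2
eef_pos: [0.472, -0.2023, -0.0003]
tool_rot: [0.517, 0.856, -0.0, 0.0]
ft_force: [-0.6, 0.2, 3.1]
grip_width: 0.054
grasp_force: 65.2
```

```bash
python3 -m creep '[0,0,0.003,0,0.04,0,0,0.012,0,0.04,0,0,0.03,0,0.04,0,0,0.06,0,0.04,0,0,0.09,0,0.04,0,0,0.12,0,0.04,0,0,0.14,0,0.04,0,0,0.15,0,0.04,0,0,0.15,0,0.04,0,0,0.15,0,0.04]'; python3 - <<'E'
from h import *
px,K,E=snap('wrist')
o=bot.get_obs();t=np.array(o['eef_pos']);Rt=R.from_quat(o['tool_rot']).as_matrix();print(t.round(4),o['joint_pos'].round(2))
g=px.max(2).astype(int)
# rows/cols around fingers/block
for r in range(190,330,8): print(r,''.join('#' if a<50 else('+' if a<130 else '.') for a in g[r,200:440:2]))
for t_ in('block','block_step'): print([(np.round(np.array(d['centre'])*[640,400],1),round(d['score'],2)) for d in bot.place_of('wrist',t_)[:3]])
E
```

```text
clock: 10.03
eef_pos: [0.4713, -0.2019, 0.1488]
tool_rot: [0.517, 0.856, -0.0, -0.0]
ft_force: [0.1, -0.6, -3.3]
grip_width: 0.0543
grasp_force: 64.6
[ 0.4706 -0.2016  0.1477] [-0.4   0.29 -0.06  1.22  0.    0.68]
190 ...........................+....++....+....+....++...++.................................................................
198 ........................................................................................................................
206 ........................................................................................................................
214 ........................................................................................................................
222 .............................................................................................+++........................
230 ..........................................................................................++++++++......................
238 ..........................................................................................+++...........................
246 .......
[... 849 characters left out ...]
#############+
302 ############################+++++++++.................................+++++++++++++++++++.##############################
310 ##########################+...+++++++++++++++++++++++++.++++++++++++++++++++++++++++++++...+############################
318 #########################.....++++++++++++++++++++++++++++++++++++++++++++++++++++++++++....+###########################
326 ########################+++...++++++++++++++++++++++++++++++++++++++++++++++++++++++++++.....+##########################
[(array([158.4,  91.5]), 0.96), (array([313.6, 211.7]), 0.9), (array([393.8, 252.3]), 0.6)]
[(array([415.1, 281.2]), 0.96), (array([316.5, 156. ]), 0.76), (array([ 86.6, 135.1]), 0.67)]
```

```bash
python3 -m creep '[0.004,0.04,0.005,-0.03,0.04,0.008,0.08,0.01,-0.07,0.04,0.012,0.12,0.01,-0.1,0.04,0.016,0.16,0.01,-0.13,0.04,0.02,0.2,0.01,-0.17,0.04,0.024,0.24,0.01,-0.2,0.04,0.028,0.28,0.01,-0.23,0.04,0.032,0.32,0.01,-0.27,0.04,0.036,0.35,0.01,-0.3,0.04,0.04,0.37,0.01,-0.331,0.04]'; python3 -m creep '[0,0,0,0,0.04,0,0,0,0,0.04]'; python3 - <<'E'
from h import *
for n in('side','scene'):
    px,K,E=snap(n)
    d=[(np.array(d['centre'])*[640,400],d['score']) for d in bot.place_of(n,'lever_knob')[:3]]
    print(n,d)
    for th in(1.2,1.4,1.57,1.7):
        print(th,proj(K,E,tf(cr((.5127,.2638,1.724)),[.041+.092*np.sin(th),.046-.092*np.cos(th),.068])).round(1))
px,K,E=snap('wrist','w6.png')
o=bot.get_obs();y=R.from_quat(o['tool_rot']).as_matrix()[:,1];print(o['eef_pos'].round(4),np.arctan2(y[1],y[0]))
for t in('block','block_step','pocket_mouth','stop_pin','lever_hinge'): print(t,[(np.round(np.array(d['centre'])*[640,400],1),round(d['score'],2)) for d in bot.place_of('wrist',t)[:3]],proj(K,E,tf(cr((.5127,.2638,1.724)),CP[t])).round(1) if t in CP else '')
E
```

```text
clock: 11.02
eef_pos: [0.5104, 0.1711, 0.1573]
tool_rot: [0.65, 0.76, -0.001, -0.001]
ft_force: [-0.2, -0.6, -1.9]
grip_width: 0.0543
grasp_force: 64.6
clock: 11.18
eef_pos: [0.5106, 0.1687, 0.1573]
tool_rot: [0.65, 0.76, -0.002, -0.001]
ft_force: [0.1, -0.6, -3.0]
grip_width: 0.0542
grasp_force: 64.7
side [(array([333.12, 335.8 ]), 0.89), (array([318.784, 265.32 ]), 0.27)]
1.2 [[320.3 336.2]]
1.4 [[333.3 337.4]]
1.57 [[344.7 337.2]]
1.7 [[353.2 336.2]]
scene [(array([446.528, 162.68 ]), 0.6)]
1.2 [[451.2 165. ]]
1.4 [[449.5 160.8]]
1.57 [[447.1 157.7]]
1.7 [[444.7 155.9]]
[0.5114 0.1666 0.1589] 0.15126161566447757
block [(array([315.1, 213.1]), 0.68), (array([414.6,  68.3]), 0.28)] 
block_step [(array([314.6, 152.8]), 0.91), (array([313.4, 213.9]), 0.53)] 
pocket_mouth [(array([338.7,  92.3]), 0.65)] [[337.3  90. ]]
stop_pin [(array([414.3,  72.4]), 0.9)] [[413.   65.7]]
lever_hinge [(array([264.9,  35.9]), 0.83)] [[267.1  39.8]]
```

```bash
python3 - <<'E'
from h import *
from scipy.optimize import minimize
from scipy.ndimage import map_coordinates
cams=[]
for n in('side','scene'):
    _,K,E=snap(n); cams.append((cv2.imread(f'pics/{n}0.png'),K,E))
px,K,E=snap('wrist'); cams.append((cv2.imread('pics/w6.png'),K,E))
def seg(a,b,n=60): return np.linspace(a,b,n)
def rect(x0,x1,y,z):
    c=np.array([[x0,-y,z],[x1,-y,z],[x1,y,z],[x0,y,z]]);return np.vstack([seg(c[i],c[(i+1)%4]) for i in range(4)])
P=np.vstack([rect(-.075,.09,.075,.022),rect(-.061,.061,.034,.022)])
G=[]
for im,K,E in cams:
    g=cv2.GaussianBlur(im.astype(np.float32),(0,0),1.2)
    m=sum(cv2.Sobel(g[:,:,c],cv2.CV_32F,1,0)**2+cv2.Sobel(g[:,:,c],cv2.CV_32F,0,1)**2 for c in range(3))**.5
    G.append(np.minimum(m,150))
def sc(p,ids):
    t=0
    for i in ids:
        q=proj(cams[i][1],cams[i][2],tf(cr(p),P)); t+=map_coordinates(G[i],[q[:,1],q[:,0]],order=1,cval=0).mean()
    return -t
for ids in([0],[1],[2],[0,2],[0,1,2]):
    best=min((minimize(sc,[.5127+a,.2638+b,y],args=(ids,),method='Nelder-Mead',options=dict(initial_simplex=None,xatol=1e-5,fatol=1e-4)) for a in(-.003,0,.003) for b in(-.003,0,.003) for y in(1.68,1.70,1.72,1.74)),key=lambda r:r.fun)
    print(ids,best.x.round(4),round(best.fun,1))
E
```

```text
[0] [0.5138 0.2637 1.7141] -108.8
[1] [0.5125 0.2625 1.7278] -115.5
[2] [0.5149 0.2494 1.7301] -59.5
[0, 2] [0.5142 0.2636 1.7158] -150.2
[0, 1, 2] [0.5143 0.262  1.7148] -265.1
```

```bash
python3 -m creep '[0.003,0.03,0,-0.007,0.04,0.006,0.06,-0.005,-0.007,0.04,0.006,0.0746,-0.015,-0.007,0.04,0.006,0.0746,-0.025,-0.007,0.04,0.006,0.0746,-0.032,-0.007,0.04,0.006,0.0746,-0.032,-0.007,0.04,0.006,0.0746,-0.032,-0.007,0.04]';  python3 -m creep '[0,0,-0.002,0,0.04,0,0,-0.004,0,0.04,0,0,-0.006,0,0.04,0,0,-0.008,0,0.04,0,0,-0.010,0,0.04]'
```

```text
clock: 12.42
eef_pos: [0.5169, 0.2413, 0.1264]
tool_rot: [0.654, 0.756, -0.001, -0.0]
ft_force: [0.9, 0.0, -2.5]
grip_width: 0.0544
grasp_force: 64.6
clock: 12.83
eef_pos: [0.5184, 0.2412, 0.1187]
tool_rot: [0.654, 0.757, 0.0, 0.001]
ft_force: [-3.4, -8.6, 10.9]
grip_width: 0.0548
grasp_force: 66.2
```

```bash
python3 -m creep '[0,0,-0.002,0,0.04,0,0,-0.004,0,0.04,0,0,-0.006,0,0.04]'; python3 -m creep '[0,0,-0.002,0,0.04,0,0,-0.004,0,0.04,0,0,-0.006,0,0.04]'
```

```text
clock: 13.08
eef_pos: [0.5188, 0.2385, 0.1142]
tool_rot: [0.654, 0.756, -0.001, 0.004]
ft_force: [-2.3, -16.2, 15.2]
grip_width: 0.0542
grasp_force: 67.6
clock: 13.33
eef_pos: [0.5191, 0.2363, 0.1084]
tool_rot: [0.655, 0.756, -0.002, 0.005]
ft_force: [-3.7, -19.9, 15.2]
grip_width: 0.0542
grasp_force: 69.4
```

```bash
python3 -m creep '[0,0,-0.002,0,0.04,0,0,-0.004,0,0.04,0,0,-0.006,0,0.04,0,0,-0.008,0,0.04]'; python3 -m creep '[0,0,-0.002,0,0.04,0,0,-0.004,0,0.04,0,0,-0.006,0,0.04,0,0,-0.008,0,0.04]'; python3 - <<'E'
from h import *
px,K,E=snap('side','s7.png')
print(bot.place_of('side','block')[:2],bot.place_of('side','block_step')[:2])
snap('wrist','w7.png'); print(bot.get_obs()['ft_force'])
E
```

```text
clock: 13.67
eef_pos: [0.5193, 0.2347, 0.1001]
tool_rot: [0.655, 0.755, -0.003, 0.006]
ft_force: [-1.7, -24.1, 15.9]
grip_width: 0.0546
grasp_force: 72.7
clock: 14.0
eef_pos: [0.5195, 0.2342, 0.0918]
tool_rot: [0.656, 0.755, -0.003, 0.006]
ft_force: [-0.0, -22.6, 13.8]
grip_width: 0.0545
grasp_force: 76.2
[{'centre': [0.6658, 0.4267], 'score': 0.87}, {'centre': [0.4869, 0.7808], 'score': 0.67}] [{'centre': [0.6759, 0.3412], 'score': 0.84}, {'centre': [0.4802, 0.7875], 'score': 0.59}]
[  0.40526348 -23.02850278  11.11866465]
```

```bash
cat >> h.py <<'E'
def terra(px,uv,r):
    u,v=map(int,uv);h=cv2.cvtColor(px,cv2.COLOR_RGB2HSV)
    m=cv2.inRange(h,(4,120,70),(14,255,255))
    k=np.zeros_like(m);k[max(v-r,0):v+r,max(u-r,0):u+r]=255;m&=k
    n,l,st,c=cv2.connectedComponentsWithStats(m)
    return [(st[i,4],c[i].round(1).tolist(),st[i,:4].tolist()) for i in range(1,n) if st[i,4]>12]
def tri(obs):
    f=lambda p:np.concatenate([proj(K,E,p)[0]-c for K,E,c in obs])
    s=least_squares(f,[.5,.25,.15]);return s.x,f(s.x).round(1)
E
python3 - <<'E'
from h import *
o=bot.get_obs();t=np.array(o['eef_pos']);piv=t+[0,0,.042];u=np.array([-.1437,.9896,0])
for n in('side','scene','wrist'):
    px,K,E=snap(n)
    for a in(0,15,30):
        a=np.radians(a);q=piv+u*(.0504*np.cos(a)+.006*np.sin(a))+np.array([0,0,.0504*np.sin(a)-.006*np.cos(a)])
        print(n,round(np.degrees(a)),proj(K,E,q).round(1))
    print(terra(px,proj(K,E,q)[0],35))
E
```

```text
side 0 [[308.8 321.8]]
side 15 [[308.5 317.7]]
side 30 [[308.1 311.6]]
[(np.int32(44), [304.4, 288.7], [294, 280, 26, 13]), (np.int32(37), [306.8, 284.0], [300, 280, 14, 9]), (np.int32(259), [307.8, 313.7], [293, 309, 30, 10]), (np.int32(29), [339.8, 332.7], [337, 322, 5, 24])]
scene 0 [[431.  193.6]]
scene 15 [[431.4 189.1]]
scene 30 [[430.6 185. ]]
[(np.int32(28), [439.6, 170.9], [432, 167, 16, 9]), (np.int32(21), [445.7, 173.5], [437, 169, 17, 10]), (np.int32(59), [431.9, 187.3], [429, 181, 9, 12])]
wrist 0 [[314.8 155.6]]
wrist 15 [[314.8 160.7]]
wrist 30 [[314.8 175.8]]
[(np.int32(3080), [313.5, 169.5], [279, 148, 70, 44])]
```

```bash
python3 -m creep '[0,0,-0.002,0,0.04,0,0,-0.004,0,0.04,0,0,-0.006,0,0.04,0,0,-0.006,0,0.04]'; cat > tilt.py <<'E'
from h import *
o=bot.get_obs();t=np.array(o['eef_pos']);y=R.from_quat(o['tool_rot']).as_matrix()[:,1];ya=np.arctan2(y[1],y[0])
u=np.array([-np.sin(ya),np.cos(ya),0]);L=[]
for n,c in(('side',(308,312)),('wrist',(314,170)),('scene',(431,187))):
    px,K,E=snap(n)
    f=[]
    A=np.radians(np.arange(-10,45,1))
    for hp in(.042,):
        Q=np.array([t+[0,0,hp]+u*(.0504*np.cos(a)+.006*np.sin(a))+np.array([0,0,.0504*np.sin(a)-.006*np.cos(a)]) for a in A])
    q=proj(K,E,Q)
    cs=terra(px,q[35],40 if n!='scene' else 14)
    if not cs: continue
    c=max(cs)[1]; L.append((K,E,np.array(c)))
    d=np.hypot(*(q-c).T);i=d.argmin();print(n,c,'tilt',np.degrees(A[i]).round(),'res',d[i].round(1))
P,r=tri(L);d=P-t-[0,0,.042]
print('step rel pivot s,h,y',(d@u).round(4),d[2].round(4),(d@y).round(4),'tilt',np.degrees(np.arctan2(d[2],d@u)+np.arctan2(6,50.4)).round(1),r)
T=cr((.5142,.2630,1.715));print('step in cradle',((P-T[:3,3])@T[:3,:3]).round(4))
print(t.round(4),ya.round(4),o['ft_force'].round(1),o['clock'])
E
python3 tilt.py
```

```text
clock: 14.68
eef_pos: [0.52, 0.2348, 0.0853]
tool_rot: [0.656, 0.755, -0.003, 0.006]
ft_force: [0.7, -21.8, 11.3]
grip_width: 0.0547
grasp_force: 78.9
side [307.2, 313.5] tilt 31.0 res 0.6
wrist [314.5, 176.5] tilt 31.0 res 1.0
scene [431.8, 188.5] tilt 24.0 res 0.7
step rel pivot s,h,y 0.046 0.0184 -0.0002 tilt 28.6 [ 0.7  0.4  0.3 -0.1 -1.5 -0.8]
step in cradle [ 0.0528 -0.0016  0.0569]
[0.52   0.2348 0.0853] 0.1402 [  0.7 -21.8  11.3] 14.6833
```

```bash
python3 -m creep '[0,0,0.004,0,0.04,0,0,0.010,0,0.04,0,0,0.015,0,0.04,0,0,0.015,0,0.04,0,0,0.015,0,0.04]'; python3 tilt.py
```

```text
clock: 15.25
eef_pos: [0.5178, 0.2432, 0.0985]
tool_rot: [0.653, 0.757, 0.0, 0.0]
ft_force: [-0.3, 0.8, -3.5]
grip_width: 0.0545
grasp_force: 76.9
side [308.0, 314.4] tilt 31.0 res 0.5
wrist [314.5, 174.5] tilt 31.0 res 1.3
scene [435.1, 183.4] tilt 24.0 res 0.5
step rel pivot s,h,y 0.0457 0.0179 -0.0004 tilt 28.1 [ 0.8  0.5  0.3 -0.1 -1.5 -0.8]
step in cradle [ 0.0663 -0.0002  0.0637]
[0.5178 0.2432 0.0985] 0.1467 [-0.3  0.8 -3.5] 15.25
```

```bash
python3 -m creep '[0.001,-0.008,-0.004,-0.003,0.04,0.002,-0.015,-0.008,-0.003,0.04,0.003,-0.022,-0.012,-0.003,0.04,0.003,-0.022,-0.013,-0.003,0.04,0.003,-0.022,-0.013,-0.003,0.04]'; python3 tilt.py; python3 - <<'E'
from h import *
# overlay of expected block in several views for side
T=cr((.5142,.2630,1.715));out=[]
for n,(x,y),s in(('side',(255,270),4),('wrist',(240,60),2)):
    px,K,E=snap(n);im=cv2.resize(px[:,:,::-1],None,fx=s,fy=s,interpolation=cv2.INTER_CUBIC)
    for x0,x1,w,z,c in((-.075,.09,.075,.022,(0,255,0)),(-.061,.061,.034,.022,(255,255,0)),(-.055,.027,.028,.078,(255,0,255)),(.027,.055,.028,.064,(255,0,0))):
        cv2.polylines(im,[((proj(K,E,tf(T,[[x0,-w,z],[x1,-w,z],[x1,w,z],[x0,w,z]]))+.5)*s).astype(int)],True,c,1,cv2.LINE_AA)
    out.append(im[y*s:y*s+500,x*s:x*s+400])
cv2.imwrite('pics/v.png',np.hstack(out))
E
```

```text
clock: 15.82
eef_pos: [0.5202, 0.2195, 0.0844]
tool_rot: [0.655, 0.755, -0.001, -0.0]
ft_force: [-0.1, 1.0, -2.3]
grip_width: 0.0546
grasp_force: 76.9
side [307.9, 304.8] tilt 31.0 res 0.8
wrist [312.5, 174.5] tilt 30.0 res 1.3
scene [425.8, 189.1] tilt 25.0 res 0.8
step rel pivot s,h,y 0.0464 0.019 -0.0004 tilt 29.0 [ 1.1  0.5  0.4 -0.1 -1.4 -0.8]
step in cradle [0.0398 0.0005 0.064 ]
[0.5202 0.2195 0.0844] 0.1416 [-0.1  1.  -2.3] 15.8167
```

View pics/v.png

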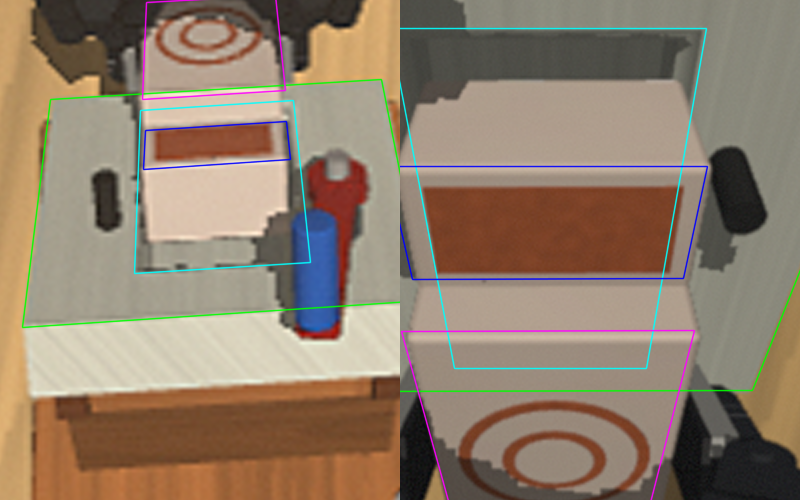

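The last view shows the block tilted parallel to the plate, over the pocket mouth (patch side view 212,143; step right under its drawn outline). Inserting along the pocket axis in small steps.

```bash
python3 -m creep '[0,0.0015,-0.001,0,0.04,0,0.003,-0.003,0,0.04,-0.0005,0.0045,-0.005,0,0.04,-0.0005,0.0055,-0.007,0,0.04]'; python3 -m creep '[0,0.001,-0.0017,0,0.04,0,0.002,-0.0035,0,0.04,-0.0005,0.003,-0.0052,0,0.04]'; python3 tilt.py
```

```text
clock: 16.4
eef_pos: [0.52, 0.2264, 0.078]
tool_rot: [0.655, 0.756, -0.0, -0.0]
ft_force: [0.1, 0.4, -3.3]
grip_width: 0.0544
grasp_force: 76.9
clock: 16.65
eef_pos: [0.5192, 0.229, 0.0726]
tool_rot: [0.655, 0.756, -0.0, -0.0]
ft_force: [0.1, -0.1, -2.6]
grip_width: 0.0546
grasp_force: 77.0
side [308.1, 314.0] tilt 31.0 res 0.9
wrist [313.5, 174.5] tilt 30.0 res 1.4
scene [428.9, 192.9] tilt 24.0 res 0.6
step rel pivot s,h,y 0.0461 0.0183 -0.0003 tilt 28.4 [ 1.2  0.5  0.4 -0.1 -1.4 -0.8]
step in cradle [0.0416 0.0002 0.0486]
[0.5192 0.229  0.0726] 0.143 [ 0.1 -0.1 -2.6] 16.65
```

```bash
python3 -m creep '[0,0.001,-0.0017,0,0.04,0,0.002,-0.0035,0,0.04,-0.0005,0.003,-0.0052,0,0.04,-0.0005,0.004,-0.007,0,0.04]'; python3 -m creep '[0,0.0005,-0.0009,0,0.04,0,0.001,-0.0017,0,0.04,0,0.001,-0.0017,0,0.04]'; python3 tilt.py
```

```text
clock: 17.13
eef_pos: [0.5186, 0.2329, 0.0658]
tool_rot: [0.655, 0.756, -0.0, -0.0]
ft_force: [-3.7, -1.2, -1.5]
grip_width: 0.0542
grasp_force: 77.0
clock: 17.38
eef_pos: [0.5185, 0.2338, 0.0639]
tool_rot: [0.655, 0.756, -0.001, -0.0]
ft_force: [-2.8, -1.1, -3.6]
grip_width: 0.0544
grasp_force: 77.0
side [308.6, 319.5] tilt 31.0 res 0.7
wrist [313.5, 174.5] tilt 31.0 res 1.2
scene [430.2, 195.7] tilt 24.0 res 0.4
step rel pivot s,h,y 0.0457 0.0177 -0.0004 tilt 27.9 [ 1.   0.5  0.4 -0.1 -1.4 -0.7]
step in cradle [0.0409 0.0002 0.0383]
[0.5185 0.2338 0.0639] 0.143 [-2.8 -1.1 -3.6] 17.3833
```

```bash
python3 -m creep '[-0.0005,0.0005,-0.0009,0,0.04,-0.0005,0.001,-0.0017,0,0.04,-0.0005,0.001,-0.0017,0,0.04]';python3 -m creep '[0,0.0005,-0.0009,0,0.04,0,0.001,-0.0017,0,0.04,0,0.001,-0.0017,0,0.04]'
```

```text
clock: 17.78
eef_pos: [0.5184, 0.2349, 0.0625]
tool_rot: [0.655, 0.756, -0.0, -0.0]
ft_force: [-3.4, -1.7, -1.9]
grip_width: 0.0543
grasp_force: 77.0
clock: 18.03
eef_pos: [0.5182, 0.2356, 0.0609]
tool_rot: [0.655, 0.756, -0.001, -0.0]
ft_force: [-4.4, -2.7, -0.8]
grip_width: 0.0543
grasp_force: 77.3
```

```bash
python3 -m creep '[0,0.0005,-0.0009,0,0.04,-0.0005,0.0005,-0.0012,0,0.04,-0.0005,0.0005,-0.0012,0,0.04]';python3 -m creep '[0,0.0005,-0.0009,0,0.04,0,0.0007,-0.0015,0,0.04,0,0.0007,-0.0015,0,0.04]'; python3 tilt.py
```

```text
clock: 18.28
eef_pos: [0.5183, 0.2356, 0.0604]
tool_rot: [0.655, 0.756, -0.0, 0.001]
ft_force: [-5.0, -4.4, 2.1]
grip_width: 0.0547
grasp_force: 77.7
clock: 18.53
eef_pos: [0.5183, 0.2355, 0.0599]
tool_rot: [0.655, 0.755, -0.001, 0.001]
ft_force: [-7.0, -8.8, 8.0]
grip_width: 0.0547
grasp_force: 78.5
side [308.9, 321.3] tilt 32.0 res 0.5
wrist [314.5, 175.5] tilt 31.0 res 0.8
scene [430.8, 196.7] tilt 25.0 res 0.6
step rel pivot s,h,y 0.0457 0.0187 -0.0001 tilt 29.1 [ 0.6  0.5  0.3 -0.1 -1.4 -0.8]
step in cradle [ 0.0408 -0.0002  0.0349]
[0.5183 0.2355 0.0599] 0.1417 [-7.  -8.8  8. ] 18.5333
```

```bash
python3 -m creep '[0,0.0005,-0.001,0,0.04,0,0.001,-0.002,0,0.04,0,0.001,-0.002,0,0.04]'; python3 -m creep '[0,0,0,0,0.056,0,0,0,0,0.06,0,0,0,0,0.07,0,0,0,0,0.085,0,0,0,0,0.085,0,0,0,0,0.085]'; python3 - <<'E'
from h import *
import subprocess
E
python3 tilt.py
```

```text
clock: 18.93
eef_pos: [0.5184, 0.2352, 0.0585]
tool_rot: [0.656, 0.755, -0.001, 0.002]
ft_force: [-7.6, -13.5, 11.6]
grip_width: 0.0545
grasp_force: 79.3
clock: 19.43
eef_pos: [0.5191, 0.2389, 0.0567]
tool_rot: [0.655, 0.756, 0.001, 0.0]
ft_force: [0.8, -0.6, 0.9]
grip_width: 0.0849
grasp_force: 0.0
side [308.6, 320.5] tilt 39.0 res 0.2
wrist [314.5, 188.5] tilt 40.0 res 1.3
step rel pivot s,h,y 0.042 0.0258 -0.0004 tilt 38.4 [ 0.3 -0.   0.1 -0. ]
step in cradle [ 0.0423 -0.001   0.0385]
[0.5191 0.2389 0.0567] 0.1433 [ 0.8 -0.6  0.9] 19.4333
```

```bash
python3 -m creep '[0,0,0.01,0,0.085,0,0,0.03,0,0.085,0,0,0.06,0,0.085,0,0,0.1,0,0.085,0,-0.02,0.14,0,0.085,0,-0.04,0.17,0,0.085,0,-0.06,0.19,0,0.085,0,-0.06,0.2,0,0.085,0,-0.06,0.2,0,0.085,0,-0.06,0.2,0,0.085]'; cat > seat.py <<'E'
from h import *
T=cr((.5142,.2630,1.715));L={'step':[],'ring':[]};Pn={'step':[.041,0,.036],'ring':[-.014,0,.05]}
for n in('side','scene','wrist'):
    px,K,E=snap(n)
    for k in L:
        q=proj(K,E,tf(T,Pn[k]))[0]
        if not(0<q[0]<640 and 0<q[1]<400): continue
        cs=terra(px,q,14 if n!='wrist' else 25)
        print(n,k,'exp',q.round(1),[(a,c,b) for a,c,b in cs])
        cs=[c for c in cs if np.hypot(*(np.array(c[1])-q))<12]
        if cs and k=='step': L[k].append((K,E,np.array(max(cs)[1])))
P,r=tri(L['step']);print('step in cradle',((P-T[:3,3])@T[:3,:3]).round(4),r)
for n in('side','wrist'):
    px,K,E=snap(n);print(n,[(np.round(np.array(d['centre'])*[640,400],1),round(d['score'],2)) for d in bot.place_of(n,'block')[:4]],proj(K,E,tf(T,[0,0,0])).round(1))
E
python3 seat.py
```

```text
clock: 20.42
eef_pos: [0.5186, 0.1783, 0.2573]
tool_rot: [0.655, 0.756, 0.001, 0.0]
ft_force: [-0.6, 0.2, 0.4]
grip_width: 0.0851
grasp_force: 0.0
side step exp [309.5 321.3] [(np.int32(201), [308.4, 320.5], [295, 317, 28, 9])]
side ring exp [308.5 295.5] [(np.int32(50), [307.4, 296.9], [295, 290, 26, 12]), (np.int32(16), [304.0, 295.6], [301, 292, 9, 7])]
scene step exp [429.2 195.6] [(np.int32(96), [427.8, 196.0], [422, 190, 13, 13])]
scene ring exp [408.7 204. ] []
wrist step exp [325.5  75.7] [(np.int32(947), [325.9, 77.5], [302, 67, 48, 22])]
wrist ring exp [324.7 134.3] [(np.int32(203), [325.2, 133.7], [305, 118, 42, 36]), (np.int32(98), [325.5, 135.9], [315, 127, 22, 19])]
step in cradle [ 0.0392 -0.0007  0.0364] [ 0.7 -0.   0.9  0.   0.3  0.3]
side [(array([310.8, 325.4]), 0.87), (array([428. , 171.9]), 0.69), (array([331.6, 229. ]), 0.27)] [[310.1 326. ]]
wrist [(array([152.7, 362.5]), 0.84), (array([322.6,  99.2]), 0.67)] [[324.4  98. ]]
```

Block reads home: step at cradle z = 36.4 mm, slid about 1.8 mm down-slope against the wall. Now the lever: shut the fingers and come down beside the knob on the robot's side.

```bash
python3 -m creep '[-0.015,0.03,0.01,0,0,-0.03,0.06,0.01,0,0,-0.045,0.09,0.01,0,0,-0.06,0.12,0.01,0,0,-0.075,0.145,0.01,0,0,-0.078,0.155,0.01,0,0,-0.078,0.155,0.01,0,0,-0.078,0.155,0.01,0,0]'; python3 - <<'E'
from h import *
o=bot.get_obs();t=np.array(o['eef_pos']);print(t.round(4),o['grip_width'])
T=cr((.5142,.2630,1.715))
for n in('side','scene','wrist'):
    px,K,E=snap(n);h=cv2.cvtColor(px,cv2.COLOR_RGB2HSV)
    q=proj(K,E,tf(T,[.1317,.0304,.068]))[0]
    m=cv2.inRange(h,(100,120,50),(125,255,255))
    N,l,st,c=cv2.connectedComponentsWithStats(m)
    print(n,'knob exp',q.round(1),[(st[i].tolist(),c[i].round(1).tolist()) for i in range(1,N) if st[i,4]>20 and np.hypot(*(c[i]-q))<40])
    print(' tip exp(33)',proj(K,E,t+[0,0,.033]).round(1))
    u,v=proj(K,E,t+[0,0,.033])[0].astype(int)
    g=px.max(2)
    if n!='wrist':
        for r in range(v-16,v+20,2): print(r,''.join('#' if a<60 else '.' for a in g[r,u-20:u+20]))
E
```

```text
clock: 21.43
eef_pos: [0.4401, 0.3332, 0.2658]
tool_rot: [0.654, 0.756, -0.001, 0.0]
ft_force: [0.6, -0.1, 0.2]
grip_width: 0.0002
grasp_force: 0.0
[0.4401 0.3332 0.2658] 0.00023738411764455517
side knob exp [331.8 337. ] [([328, 323, 12, 30, 301], [333.3, 337.1])]
 tip exp(33) [[358.9 297.6]]
281 ######################.#################
283 ######################..#############...
285 ######..##############..############....
287 ###.......############.##.########......
289 ..........#######......#......###.......
291 ..........#######.....##.....####.......
293 ..........######......##.....####.......
295 ..........###..#......#......####.......
297 ..........######......#......###........
299 ............####.....##.................
301 .....................##.................
303 .....................##.................
305 ........................................
307 ........................................
309 ..##....................................
311 ........................................
313 ........................................
315 ....................................
[... 317 characters left out ...]
#############
111 ................########################
113 ................#######################.
115 ................#######################.
117 ...............########################.
119 ..................#####################.
121 ......................##############....
123 ........................................
125 ........................................
127 ........................................
129 ........................................
131 ........................................
133 ........................................
135 ........................................
wrist knob exp [354.8 197.1] [([343, 176, 20, 45, 749], [352.0, 198.6])]
 tip exp(33) [[314.3 250.9]]
```

```bash
python3 -m creep '[0,0,-0.03,0,0,0,0,-0.06,0,0,0,0,-0.085,0,0,0,0,-0.102,0,0,0,0,-0.102,0,0,0,0,-0.102,0,0]'; python3 -m creep '[0.006,0,0,0,0,0.012,0,-0.001,0,0,0.018,-0.001,-0.002,0,0,0.024,-0.002,-0.003,0,0,0.03,-0.003,-0.004,0,0,0.035,-0.004,-0.005,0,0,0.04,-0.004,-0.006,0,0,0.046,-0.005,-0.007,0,0]'
cat > knob.py <<'E'
from h import *
o=bot.get_obs();print(o['eef_pos'].round(4),o['ft_force'].round(1),o['clock'].round(1))
T=cr((.5142,.2630,1.715));th=np.arange(-.1,1.75,.02)
for n in('side','wrist','scene'):
    px,K,E=snap(n);h=cv2.cvtColor(px,cv2.COLOR_RGB2HSV)
    Q=proj(K,E,tf(T,np.c_[.041+.092*np.sin(th),.046-.092*np.cos(th),.068+0*th]))
    m=cv2.inRange(h,(100,120,50),(125,255,255))
    N,l,st,c=cv2.connectedComponentsWithStats(m)
    b=[(np.hypot(*(Q-c[i]).T).min(),i) for i in range(1,N) if st[i,4]>30]
    if b:
        d,i=min(b);print(n,'th',th[np.hypot(*(Q-c[i]).T).argmin()].round(2),'res',d.round(1),st[i].tolist())
E
python3 knob.py
```

```text
clock: 22.08
eef_pos: [0.4402, 0.3317, 0.1637]
tool_rot: [0.656, 0.755, -0.001, -0.0]
ft_force: [0.9, 1.2, 0.8]
grip_width: 0.0005
grasp_force: 0.0
clock: 22.75
eef_pos: [0.4862, 0.3275, 0.1569]
tool_rot: [0.655, 0.756, -0.001, 0.0]
ft_force: [-3.7, -1.6, 1.8]
grip_width: 0.0001
grasp_force: 1.9Traceback (most recent call last):
  File "knob.py", line 2, in <module>
    o=bot.get_obs();print(o['eef_pos'].round(4),o['ft_force'].round(1),o['clock'].round(1))
                                                                       ^^^^^^^^^^^^^^^^
AttributeError: 'float' object has no attribute 'round'
```

Force −3.7 N: the knob is being pushed. Continue.

```bash
sed -i "s/,o\['clock'\].round(1)//" knob.py; python3 -m creep '[0.006,-0.003,-0.002,0,0,0.012,-0.006,-0.004,0,0,0.018,-0.009,-0.007,0,0,0.022,-0.012,-0.009,0,0,0.022,-0.012,-0.009,0,0]'; python3 knob.py
```

```text
clock: 23.17
eef_pos: [0.5095, 0.3153, 0.1474]
tool_rot: [0.655, 0.755, -0.0, 0.001]
ft_force: [-0.5, 0.2, -0.0]
grip_width: -0.0001
grasp_force: 0.0
[0.5095 0.3153 0.1474] [-0.5  0.2 -0. ]
side th 0.72 res 2.1 [287, 316, 11, 25, 217]
wrist th 0.68 res 0.5 [343, 217, 36, 74, 1882]
scene th 0.68 res 1.2 [443, 172, 10, 14, 73]
```

```bash
python3 -m creep '[-0.012,0,0,0,0,-0.012,0,0.02,0,0,-0.012,0,0.045,0,0,-0.005,0.01,0.05,0,0,0.008,0.025,0.05,0,0,0.0225,0.038,0.05,0,0,0.0225,0.038,0.05,0,0,0.0225,0.038,0.025,0,0,0.0225,0.038,0.003,0,0,0.0225,0.038,0.003,0,0]'; python3 -m creep '[0.002,-0.005,-0.002,0,0,0.004,-0.01,-0.004,0,0,0.007,-0.015,-0.006,0,0,0.009,-0.02,-0.008,0,0,0.011,-0.025,-0.01,0,0,0.013,-0.03,-0.012,0,0,0.015,-0.035,-0.014,0,0]'; python3 knob.py
```

```text
clock: 24.15
eef_pos: [0.5276, 0.3522, 0.1461]
tool_rot: [0.655, 0.756, -0.005, -0.001]
ft_force: [-1.0, 0.1, 0.1]
grip_width: -0.0001
grasp_force: 0.0
clock: 24.73
eef_pos: [0.5499, 0.3238, 0.1396]
tool_rot: [0.654, 0.756, 0.007, -0.0]
ft_force: [9.1, 14.3, -4.3]
grip_width: 0.0001
grasp_force: 6.6
[0.5499 0.3238 0.1396] [ 9.1 14.3 -4.3]
side th 0.68 res 4.3 [284, 321, 9, 16, 88]
wrist th 0.66 res 14.1 [277, 237, 26, 43, 455]
scene th 0.5 res 0.9 [441, 177, 10, 13, 65]
```

```bash
python3 -m creep '[0,0.01,0.002,0,0,0,0.018,0.004,0,0,-0.006,0.018,0.004,0,0,-0.01,0.018,0.004,0,0,-0.01,0.018,0.004,0,0]'; python3 knob.py;  python3 -m creep '[0.002,-0.005,-0.002,0,0,0.004,-0.01,-0.004,0,0,0.005,-0.014,-0.005,0,0,0.0065,-0.018,-0.006,0,0]'; python3 knob.py
```

```text
clock: 25.3
eef_pos: [0.5341, 0.3368, 0.1411]
tool_rot: [0.654, 0.756, -0.001, -0.0]
ft_force: [-0.1, 0.6, 1.3]
grip_width: 0.0002
grasp_force: 0.0
[0.5341 0.3368 0.1411] [-0.1  0.6  1.3]
wrist th -0.1 res 22.0 [311, 324, 12, 20, 186]
scene th 0.52 res 1.0 [441, 177, 9, 13, 63]
clock: 25.78
eef_pos: [0.5429, 0.3198, 0.1355]
tool_rot: [0.655, 0.756, 0.001, -0.0]
ft_force: [0.6, 3.8, 0.3]
grip_width: -0.0003
grasp_force: 1.8
[0.5429 0.3198 0.1355] [0.6 3.8 0.3]
side th -0.1 res 88.7 [325, 227, 19, 11, 100]
scene th 0.38 res 0.9 [438, 180, 10, 14, 74]
```

```bash
python3 -m creep '[0.002,-0.004,-0.002,0,0,0.004,-0.008,-0.005,0,0,0.006,-0.013,-0.008,0,0,0.008,-0.018,-0.011,0,0,0.009,-0.022,-0.013,0,0]'; python3 knob.py;  python3 -m creep '[0.0005,-0.002,-0.001,0,0,0.001,-0.004,-0.002,0,0,0.001,-0.006,-0.003,0,0]'; python3 knob.py
```

```text
clock: 26.35
eef_pos: [0.5515, 0.2964, 0.1218]
tool_rot: [0.655, 0.756, -0.0, 0.0]
ft_force: [0.3, 1.8, 1.5]
grip_width: 0.0
grasp_force: 1.4
[0.5515 0.2964 0.1218] [0.3 1.8 1.5]
side th -0.1 res 87.4 [320, 223, 24, 15, 155]
scene th 0.08 res 0.6 [430, 188, 10, 14, 75]
clock: 26.75
eef_pos: [0.5515, 0.2913, 0.1188]
tool_rot: [0.655, 0.756, -0.0, -0.001]
ft_force: [0.0, 1.6, -0.2]
grip_width: -0.0002
grasp_force: 0.9
[0.5515 0.2913 0.1188] [ 0.   1.6 -0.2]
side th -0.1 res 87.2 [319, 223, 25, 15, 160]
scene th 0.02 res 0.7 [428, 189, 10, 14, 79]
```

```bash
python3 -m creep '[0,-0.0015,-0.0005,0,0,0,-0.003,-0.001,0,0,0,-0.003,-0.001,0,0]'; python3 -m creep '[0,-0.001,0,0,0,0,-0.002,0,0,0,0,-0.002,0,0,0]';python3 -m creep '[0,-0.001,0,0,0,0,-0.002,0,0,0,0,-0.002,0,0,0]'; python3 knob.py
```

```text
clock: 27.15
eef_pos: [0.5523, 0.2881, 0.1182]
tool_rot: [0.655, 0.756, 0.0, 0.0]
ft_force: [-0.2, 1.1, -0.9]
grip_width: 0.0001
grasp_force: 0.6
clock: 27.4
eef_pos: [0.5523, 0.2866, 0.1184]
tool_rot: [0.655, 0.756, 0.0, -0.0]
ft_force: [-0.5, 3.0, 0.6]
grip_width: 0.0
grasp_force: 1.2
clock: 27.65
eef_pos: [0.5521, 0.2862, 0.1186]
tool_rot: [0.654, 0.756, 0.002, -0.001]
ft_force: [-1.1, 6.4, 0.7]
grip_width: 0.0004
grasp_force: 2.9
[0.5521 0.2862 0.1186] [-1.1  6.4  0.7]
side th -0.1 res 87.3 [319, 223, 25, 15, 164]
scene th -0.02 res 0.6 [426, 190, 11, 14, 79]
```

```bash
python3 -m creep '[0,-0.0015,0,0,0,0,-0.003,0,0,0,0,-0.003,0,0,0]'; python3 -m creep '[0,0.012,0.002,0,0,0,0.025,0.006,0,0,0,0.035,0.03,0,0,0,0.035,0.07,0,0,-0.02,0.03,0.11,0,0,-0.06,0.03,0.14,0,0,-0.1,0.03,0.16,0,0,-0.13,0.03,0.17,0,0,-0.15,0.03,0.17,0,0,-0.15,0.03,0.17,0,0]'; python3 knob.py; python3 seat.py; python3 - <<'E'
from h import *
px,K,E=snap('side')
for t in('jar','saucers','brush'): print(t,[(np.round(np.array(d['centre'])*[640,400],1),round(d['score'],2)) for d in bot.place_of('side',t)[:1]])
E
```

```text
clock: 28.05
eef_pos: [0.5519, 0.2857, 0.1191]
tool_rot: [0.654, 0.757, 0.003, -0.003]
ft_force: [-1.7, 11.7, 0.2]
grip_width: 0.0001
grasp_force: 5.2
clock: 28.88
eef_pos: [0.399, 0.3107, 0.2912]
tool_rot: [0.654, 0.757, 0.001, 0.001]
ft_force: [-0.8, 0.4, -0.5]
grip_width: -0.0001
grasp_force: 0.0
[0.399  0.3107 0.2912] [-0.8  0.4 -0.5]
side th 0.0 res 0.4 [274, 293, 11, 26, 232]
wrist th -0.02 res 0.4 [441, 220, 24, 35, 480]
scene th -0.02 res 0.8 [426, 190, 11, 14, 88]
side step exp [309.5 321.3] [(np.int32(62), [308.5, 323.0], [295, 321, 28, 5])]
side ring exp [308.5 295.5] [(np.int32(50), [307.0, 296.7], [295, 290, 26, 12]), (np.int32(16), [304.0, 295.6], [301, 292, 9, 7])]
scene step exp [429.2 195.6] []
scene ring exp [408.7 204. ] []
wrist step exp [404.8 214.5] [(np.int32(120), [407.1, 212.0], [387, 211, 41, 4])]
wrist ring exp [398.2 251.9] [(np.int32(35), [387.7, 250.5], [382, 244, 19, 17]), (np.int32(26), [411.7, 248.1], [403, 244, 14, 13]), (np.int32(13), [405.8, 251.4], [402, 249, 7, 7]), (np.int32(13), [391.8, 253.1], [390, 250, 6, 8])]
step in cradle [ 0.0453 -0.0017  0.0359] [-0. -0. -0. -0.]
side [(array([311.3, 325.1]), 0.97), (array([300.9, 151. ]), 0.74)] [[310.1 326. ]]
wrist [(array([395. , 218.3]), 0.71)] [[393.5 214.8]]
jar [(array([329.3, 230.9]), 0.84)]
saucers [(array([278.4, 312.8]), 0.36)]
brush [(array([206.5, 271.8]), 0.91)]
```

The lever reads 0.0 rad in all three cameras, the bar lies over the step, and the jar and brush read as at the start. Saucers were never near any path. Handing in.

```bash
python3 -c "
from workcell import bot
print(bot.job_done())"
```

```text
the job is handed in; nothing more can be done
None
```

I handed the job in at about 30 s of robot time: by camera measurement the middle-sized block sits home in the pocket, step end up the slope, and the lever is shut on its stop pin (0.0 rad); the jar and brush read unmoved, but the final saucer check was unreliable, though no move went near them.

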